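Seat a lid blank in the corner of the carving jig

ROBOT

A 6-joint arm with a two-finger parallel gripper is mounted at the origin on the work surface. World frame = base frame: x ahead of the robot, y to its left, z up, the work surface at z = 0. Lengths are in m, angles in rad, forces in N, time in s.
With the tool pointing down it reaches from about 0.3 to 0.825 m from the base axis. Payload 5.4 kg.
Tool frame: the origin (TCP) lies midway between the tips of the shut fingers; the grasp point (between the pads) lies 19 mm behind it; z points along the fingers, y is the direction in which the jaws open and shut (so a half turn about z gives the same grasp; the last joint's range is limited). The gripper opens to 92 mm and grips with 3 to 60 N. Pads are 20 mm wide; open, the fingers measure 128 mm over their backs; the gripper's body (75 mm by 189 mm) begins 69 mm behind the grasp point.
Start: joints at [1.112, 0.158, 1.597, -0, 1.386, -0.21], TCP at [0.142, 0.557, 0.215] pointing down, gripper open.
Joint ranges: [-2.91, 2.91], [-0.94, 2.29], [0.18, 2.7], [-1.29, 4.43], [0.17, 2.64], [-3, 3]. Speed limits (rad/s): [2.57, 2.57, 3.14, 3.14, 3.14, 3.14].

INTERFACE

Orientations are given as a 3x3 rotation matrix whose columns are the frame's x, y, z axes.
In Python, from workcell import bot, jaws, ik, optics, hand_in, telemetry gives the robot as it stands. Calls block until the motion is done:
- bot.move_to(position, orientation): joint-space move of the TCP to a pose.
- bot.move_straight(position, rot=None, v=0.15, stop_force=None): straight line of the TCP; rot=None keeps the orientation; v is the mean speed in m/s. With stop_force (N) it stops when the force on the tool has changed by that much, and returns True; else False.
- bot.movej(angles): joint-space move.
- jaws.command_gripper(opening): finger opening in m; the grip force is fixed at half the most; returns when the fingers have stopped.
- bot.wait(seconds).
- ik(position, orientation): joint angles nearest the present ones, or None.
- optics.grab_frame(name): name is "side" or "top" or "wrist"; returns (picture, depth): 400x640x3 uint8, blue, green, red; 400x640 float32, m along the optical axis (not along the pixel's ray), 0 where there is no reading.
- optics.get_calibration(name): a dict with "fx", "fy", "cx", "cy" (pixels), "xyz" and "orientation" of the camera in the world; the wrist camera has in their place "T_tool_cam" (4x4, takes a point from camera to tool coordinates, whose origin is the TCP and whose axes are the flange's). Camera axes: x right, y down, z forward; pixel columns grow to the right and rows downward; lengths in m; the calibration is good to about 2 mm. The wrist camera is an equidistant fisheye: a pixel r from the principal point sees the ray r / f radians off the axis. A picture is of the moment at which its call begins: read the wrist's pose just before it. get_calibration takes no time and is no camera call.
A pose or a line that the arm cannot do raises bot.IKError and nothing moves.
- hand_in(): hands the job in, once; it reports no verdict.
Trained networks look in the newest picture that a camera, given by its name, has taken for a name from the list of things; names that differ only in an ending like _2 or _b are one class to them, and where a whole thing is asked for, a point or a joint stands for the part that bears it (a point fixed in the world has none). Each returns a list of dicts, best first, with "confidence" (0 to 1); they miss things now and then, are a little off and sometimes report something else, mostly with a low value. They report only what shows in the picture. A call takes as long as a camera call. They do not tell look-alikes from the thing itself.
- optics.look_for(camera, query): "point" ([column, row] in pixels, amid what is visible of it).
- optics.outline_of(camera, query): "pixels" (400x640 bool, what is visible of it) and "point" ([column, row] in pixels, amid what is visible of it).
- optics.spot_point(camera, query): "point" ([column, row] in pixels: a listed point, or the origin of a listed thing).
Readings, each from a call of its own:
- telemetry.read_t(): time.
- telemetry.read_joints(): joint angles.
- telemetry.read_qd(): joint speeds.
- telemetry.read_effort(): joint torques, N m.
- telemetry.read_tcp_pos(): TCP position.
- telemetry.read_tcp_rot(): TCP orientation.
- telemetry.read_wrist_force(): force on the tool from outside, world axes, zero at the start.
- telemetry.read_moment(): the same for the moment, N m.
- telemetry.read_gripper_width(): finger opening in m.
Only numpy, scipy, OpenCV 4.12 (cv2) and the standard library are available. Lean on these libraries where they do the work, as an engineer would, in place of code of your own. Each camera call takes 0.05 s, during which the arm holds its last target. There are 200 camera calls.

TASK

Turn the black wing knob on the carving jig clockwise until it clicks over and the side stop stands up, then bring the square lid blank onto the jig's bed and press it flat and square into the corner, firmly against the end fence and the side stop at the same time. Finish while still holding it pressed against both, as the carver would want it; do not let go. Leave the goblet, the finial and the small bowl where they stand.

Things in the scene. Friction and masses are not known exactly. Their poses are not given: they have to be found in the camera images.
- blank: Square lid blank of pale wood, loose, 0.09 to 0.18 kg, flat on the table: slab 80 x 80 x 20 mm with a round boss to grip it by (36 mm diameter, from 20 to 52 mm above the underside) upright in the middle of its top. Origin: centre of the underside; x, y along the slab's edges, z up. Any of its four sides may face any stop.
- jig: Carving jig fixed to the bench: smooth aluminium bed 190 x 230 mm, surface 16 mm above the table. Origin on the table; plate spans x -90..100, y -150..80 mm. +x points to the end fence (away from the robot), side stop and knob are on the -y side. Corner of the stops: x +60, y -50, so push the blank to +x and -y. Knob housing: grey block 90 x 56, 14 mm above the bed; knob axis at x 0, y -115.
- fence: End fence, steel bar fixed on the jig's bed, 20 (x) x 120 (y) x 18 mm high. Origin: centre of its underside, axes as the jig's. Smooth (friction about 0.3, like the bed and the side stop). Its face towards -x, 10 mm from its origin, is the stopping face (jig x = +60 mm).
- side_stop: Steel bar 100 (x) x 14 (y) x 16 mm that rises straight up out of a dark slot in the bed as the knob is turned: top 1 mm below the bed surface with the knob at 0, 16 mm above it when clicked over. Cannot move sideways. Origin: centre of its top, axes as the jig's. Its +y face, 7 mm from its origin, is the stopping face (jig y = -50 mm).
- nest (a point): Point on the bed surface where the centre of the blank's underside is when the blank is seated in the corner (jig x = +20, y = -10, z = 16 mm); axes as the jig's.
- knob (a joint): Angle of the wing knob in rad: 0 at the start, grows clockwise seen from above, end stops at 0 and 1.2. A sprung over-centre strut resists (about 0.22 N m at first, less later) up to the middle, 0.6 rad, then snaps the knob over by itself to 1.2, where it stays. Knob motion raises the side stop in proportion.
- knob_grip (a point): Point on the knob's upright axis, at mid height of its wing. The wing is a black bar 44 mm long, 14 mm thick and 26 mm tall (13 mm above and 13 mm below this point), lying along this point's x axis, which turns with the knob; below it a dark disc of 42 mm diameter. Pinch it from above across its thickness (along the point's y).
- goblet: Bystander: small pale turned goblet, 60 mm wide, 85 mm tall. Origin: centre of the foot.
- finial: Bystander: dark turned finial, 54 mm wide, 88 mm tall. Origin: centre of the foot.
- bowl: Bystander: small dark wooden bowl, 90 mm wide, 45 mm tall. Origin: centre of the foot.
Mind the look-alikes: they are no part of the job. Leave any orange or purple look-alike of the blank alone.

How it is judged:
On the way:
1. the knob has clicked over (past 1.0 rad) and the side stop is up (value of joint knob above 1 rad), for 0.2 s.
At the end, for the whole second after the job is handed in: Knob past 1.0 rad; blank flat on the bed (3 mm, tilt under 0.05 rad), square to the jig within 0.05 rad (any side forward), centre within 4 mm of the nest, at rest (under 10 mm/s), pressed with over 2 N on the end fence and over 2 N on the side stop, fingers on it with over 2 N (value of joint knob above 1 rad and z of blank in the frame of nest between -0.003 and 0.003 m and horizontal distance between blank and nest below 0.004 m and (angle between the x axis of blank and the x axis of jig, either way round below 0.05 rad or angle between the x axis of blank and the y axis of jig, either way round below 0.05 rad) and angle between blank's own z axis and vertical below 0.05 rad and contact force between blank and fence above 2 N and contact force between blank and side_stop above 2 N and contact force between the fingers and blank above 2 N and linear speed of blank below 0.01 m/s); the arm keeps its last pose, push and grip.
It fails at once if the goblet is shifted by more than 30 mm or tipped (distance of goblet from where it was at the start of the episode above 0.03 m or angle between goblet's own z axis and vertical above 0.4 rad).
It fails at once if the finial is shifted by more than 30 mm or tipped (distance of finial from where it was at the start of the episode above 0.03 m or angle between finial's own z axis and vertical above 0.4 rad).
It fails at once if the small bowl is shifted by more than 30 mm or tipped (distance of bowl from where it was at the start of the episode above 0.03 m or angle between bowl's own z axis and vertical above 0.4 rad).
It also fails if it takes over 58 s, if anything falls off the work surface, if the arm or the gripper's body presses on something with over 40 N, if the wrist force passes 120 N, or if a joint passes its speed limit or range.

## Working session

There is one attempt and no reset: what is moved stays moved. The work goes in short steps, each a Python script; the robot and the scene stay as the last script left them, time stands still between calls to the robot, and variables do not carry over. Pictures are saved under pics/ and viewed, about 8 in all and at most 12, crops included, and the job is handed in when it is done.

```bash
mkdir -p pics; ls
cat > h.py <<'E'
import numpy as np, cv2
from workcell import bot, jaws, ik, optics, hand_in, telemetry
def grab(n):
    return optics.grab_frame(n)
def pts(n,depth):
    c=optics.get_calibration(n); v,u=np.mgrid[0:400,0:640]
    P=np.stack([(u-c['cx'])/c['fx']*depth,(v-c['cy'])/c['fy']*depth,depth],-1)
    return P@np.array(c['orientation']).T+np.array(c['xyz'])
def down(a):
    "tool pointing down, jaw (y) axis at angle a in world"
    y=np.array([np.cos(a),np.sin(a),0]); z=np.array([0,0,-1.]); return np.stack([np.cross(y,z),y,z],1)
E
python3 - <<'E'
from h import *
print(telemetry.read_t())
for n in ('top','side'):
    im,d=grab(n); cv2.imwrite(f'pics/{n}0.png',im); np.save(f'{n}0.npy',d)
    P=pts(n,d)
    for q in ('blank','jig','fence','knob_grip','nest','goblet','finial','bowl','side_stop'):
        for r in optics.spot_point(n,q)[:3]:
            u,v=np.round(r['point']).astype(int); 
            print(n,q,[u,v],round(r['confidence'],2),P[np.clip(v,0,399),np.clip(u,0,639)].round(3))
print(telemetry.read_tcp_rot(), optics.get_calibration('top'))
E
```

```text
pics
0.0
top blank [np.int64(224), np.int64(257)] 0.96 [0.345 0.22  0.046]
top blank [np.int64(182), np.int64(186)] 0.91 [0.563 0.351 0.038]
top blank [np.int64(172), np.int64(231)] 0.74 [0.425 0.374 0.057]
top jig [np.int64(339), np.int64(186)] 0.64 [ 0.558 -0.133  0.02 ]
top fence [np.int64(334), np.int64(160)] 0.84 [ 0.638 -0.118  0.036]
top fence [np.int64(206), np.int64(143)] 0.37 [0.698 0.28  0.036]
top knob_grip [np.int64(378), np.int64(176)] 0.73 [ 0.581 -0.249  0.064]
top nest [np.int64(343), np.int64(176)] 0.67 [ 0.59  -0.146  0.019]
top goblet [np.int64(205), np.int64(142)] 0.76 [0.701 0.283 0.037]
top goblet [np.int64(374), np.int64(178)] 0.39 [ 0.578 -0.24   0.044]
top finial [np.int64(335), np.int64(184)] 0.72 [ 0.565 -0.121  0.017]
top finial [np.int64(255), np.int64(134)] 0.6 [0.72  0.126 0.052]
top bowl [np.int64(432), np.int64(232)] 0.7 [ 0.41  -0.422  0.009]
side blank [np.int64(356), np.int64(351)] 0.97 [0.427 0.403 0.041]
side blank [np.int64(340), np.int64(241)] 0.93 [0.46  0.105 0.022]
side blank [np.int64(388), np.int64(291)] 0.87 [0.35  0.253 0.026]
side jig 
[... 464 characters left out ...]
155 0.022]
side bowl [np.int64(351), np.int64(138)] 0.89 [ 0.424 -0.405  0.006]
side side_stop [np.int64(308), np.int64(187)] 0.66 [ 0.559 -0.112  0.017]
side side_stop [np.int64(286), np.int64(187)] 0.53 [ 0.625 -0.095  0.029]
[[-9.69205407e-01  2.46253685e-01 -3.67854008e-05]
 [ 2.46253687e-01  9.69205406e-01 -4.90417408e-05]
 [ 2.35759000e-05 -5.65900609e-05 -9.99999998e-01]] {'fx': 435.54852971166616, 'fy': 435.54852971166616, 'cx': 313.4699705125194, 'cy': 196.0541138175156, 'xyz': array([ 0.37038559, -0.02418755,  1.37153721]), 'orientation': array([[-0.01789033, -0.99312144,  0.11571405],
       [-0.99966382,  0.01559471, -0.02071376],
       [ 0.01876675, -0.11604572, -0.99306656]])}
```

Run:
```python
import cv2
im=cv2.imread('pics/top0.png'); cv2.imwrite('pics/top0c.png',cv2.resize(im[90:290,140:460],None,fx=2.5,fy=2.5,interpolation=cv2.INTER_CUBIC))
```

```text
(no output)
```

View pics/top0c.png

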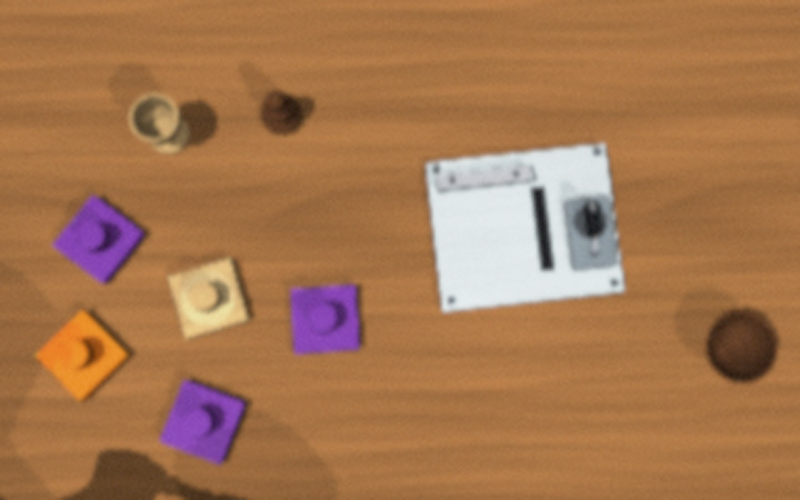

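View pics/side0.png

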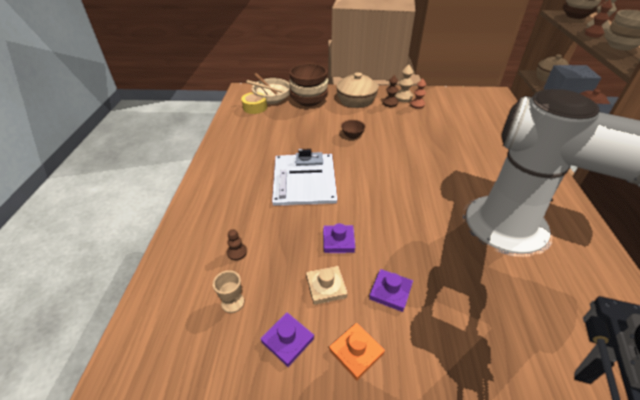

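The pale blank is the beige one at full-image pixel (223,208). The jig is at about (350,180), with the wing roughly along the image vertical; the purple and orange blanks are look-alikes. Next I'll measure the poses.

```bash
cat >> h.py <<'E'
def plane_px(n,px,z):
    "pixels -> world points on plane z"
    c=optics.get_calibration(n); px=np.asarray(px,float).reshape(-1,2)
    r=np.c_[(px[:,0]-c['cx'])/c['fx'],(px[:,1]-c['cy'])/c['fy'],np.ones(len(px))]@np.array(c['orientation']).T
    o=np.array(c['xyz']); return o+r*((z-o[2])/r[:,2])[:,None]
def biggest(m):
    k,l,s,_=cv2.connectedComponentsWithStats(m.astype(np.uint8)); return l==1+np.argmax(s[1:,4])
E
python3 - <<'E'
from h import *
im=cv2.imread('pics/top0.png'); hsv=cv2.cvtColor(im,cv2.COLOR_BGR2HSV)
def rect(mask,z,n='top'):
    m=mask.astype(np.uint8); cs,_=cv2.findContours(m,cv2.RETR_EXTERNAL,cv2.CHAIN_APPROX_NONE)
    c=max(cs,key=cv2.contourArea)[:,0]; W=plane_px(n,c,z)[:,:2]
    r=cv2.minAreaRect((W*1000).astype(np.float32)); return r
m=(hsv[...,1]<70)&(hsv[...,2]>60); m[:, :300]=0; m[:,400:]=0; m[:130]=0; m[230:]=0
print('jig',rect(biggest(m),.016))
mb=np.zeros(m.shape,bool); mb[185:235,200:250]=1; mb&=(hsv[...,2]>150)&(hsv[...,1]<130)
print(mb.sum()); print('blank',rect(biggest(mb),.02))
for i,(v,u) in enumerate([(208,223),(225,223)]): print(hsv[v,u])
r=[x for x in optics.outline_of('top','blank')]
for x in r: print(x['point'],x['confidence'],rect(biggest(x['pixels']),.02))
for x in optics.outline_of('top','knob'): print('knob',x['point'],x['confidence'],rect(biggest(x['pixels']),.07))
for x in optics.outline_of('top','side_stop'): print('ss',x['point'],x['confidence'],rect(biggest(x['pixels']),.016))
for x in optics.outline_of('top','fence'): print('fence',x['point'],x['confidence'],rect(biggest(x['pixels']),.034))
E
```

```text
jig ((576.8043212890625, -166.61912536621094), (194.8032684326172, 234.35977172851562), 5.310858726501465)
677
blank ((492.0730285644531, 230.15902709960938), (84.11868286132812, 82.98746490478516), 16.277782440185547)
[ 19 111 226]
[ 14 154 177]
[271.3, 218.0] 0.97 ((461.7714538574219, 82.12207794189453), (83.45963287353516, 80.72604370117188), 89.83495330810547)
[222.1, 259.5] 0.9 ((340.3362121582031, 235.02157592773438), (83.90389251708984, 80.9090805053711), 70.78890228271484)
[181.2, 186.1] 0.8 ((566.0938110351562, 364.5697021484375), (82.6802749633789, 78.8655776977539), 53.05887985229492)
[222.9, 210.8] 0.65 ((489.0608215332031, 227.7831268310547), (80.72412109375, 82.24761199951172), 16.9128360748291)
[170.6, 234.9] 0.6 ((423.2061767578125, 381.9903564453125), (83.09437561035156, 82.34519958496094), 43.299930572509766)
knob [376.9, 182.1] 0.58 ((571.9590454101562, -241.10711669921875), (40.657920837402344, 43.73664093017578), 43.74398422241211)
ss [334.0, 159.7] 0.5 ((639.1190795898438, -116.39718627929688), (22.675687789916992, 115.22843933105469), 2.5927746295928955)
fence [335.1, 160.1] 0.56 ((634.5631713867188, -117.19772338867188), (22.58946418762207, 117.30370330810547), 5.296791076660156)
```

```bash
cat >> h.py <<'E'
YAW=np.deg2rad(5.3); CEN=np.array([.5768,-.1666])
def R2(a): return np.array([[np.cos(a),-np.sin(a)],[np.sin(a),np.cos(a)]])
O=CEN-R2(YAW)@[.005,-.035]
def jig(x,y): return O+R2(YAW)@[x/1000,y/1000]
def wrist_px(px,z,pos,rot):
    c=optics.get_calibration('wrist'); px=np.asarray(px,float).reshape(-1,2)
    d=np.c_[(px[:,0]-c['cx'])/c['fx'],(px[:,1]-c['cy'])/c['fy']]; th=np.linalg.norm(d,axis=1)+1e-9
    r=np.c_[d*(np.sin(th)/th)[:,None],np.cos(th)]
    T=np.array(c['T_tool_cam']); r=r@T[:3,:3].T@np.array(rot).T; o=np.array(pos)+np.array(rot)@T[:3,3]
    return o+r*((z-o[2])/r[:,2])[:,None]
def wsee(name):
    p,R=np.array(telemetry.read_tcp_pos()),np.array(telemetry.read_tcp_rot()); im,d=grab('wrist'); cv2.imwrite(f'pics/{name}.png',im)
    np.savez(name+'.npz',p=p,R=R,d=d); return im,d,p,R
E
python3 - <<'E'
from h import *
k=jig(0,-115); print('O',O,'knob',k)
print(optics.get_calibration('wrist'))
a=YAW+np.pi/2
bot.move_to([*k,.22],down(a)); print(telemetry.read_joints(),telemetry.read_t())
q=ik([*k,.06],down(a-1.25)); print(q)
im,d,p,R=wsee('w1')
for n in('knob_grip','jig','nest','fence','side_stop'):
    for r in optics.spot_point('wrist',n)[:2]: print(n,r['point'],r['confidence'],wrist_px(r['point'],.06 if n=='knob_grip' else .016,p,R))
E
```

```text
O [ 0.56858841 -0.13221149] knob [ 0.57921102 -0.24671983]
{'fx': 309.70691628693146, 'fy': 309.70691628693146, 'cx': 317.69051619911323, 'cy': 197.6709815075043, 'T_tool_cam': array([[-2.10324142e-04, -9.58234250e-01, -2.85984400e-01,
         8.09494900e-02],
       [ 9.99999862e-01, -6.41190221e-05, -5.20598570e-04,
         6.10396485e-04],
       [ 4.80518340e-04, -2.85984471e-01,  9.58234132e-01,
        -1.69060780e-01],
       [ 0.00000000e+00,  0.00000000e+00,  0.00000000e+00,
         1.00000000e+00]])}
[-5.93160494e-01  2.94440153e-01  1.42682735e+00  1.37127526e-04
  1.42033886e+00 -2.25752608e+00] 4.4
[-5.94300662e-01  4.50825187e-01  1.55733258e+00 -4.44089210e-16
  1.13343489e+00 -1.00759944e+00]
knob_grip [318.2, 178.0] 0.77 [[ 0.57446233 -0.24549391  0.06      ]]
jig [402.4, 174.0] 0.81 [[ 0.56883462 -0.13919308  0.016     ]]
nest [400.7, 188.4] 0.83 [[ 0.58767192 -0.1383871   0.016     ]]
fence [411.4, 227.8] 0.66 [[ 0.64012149 -0.11366865  0.016     ]]
```

View pics/w1.png

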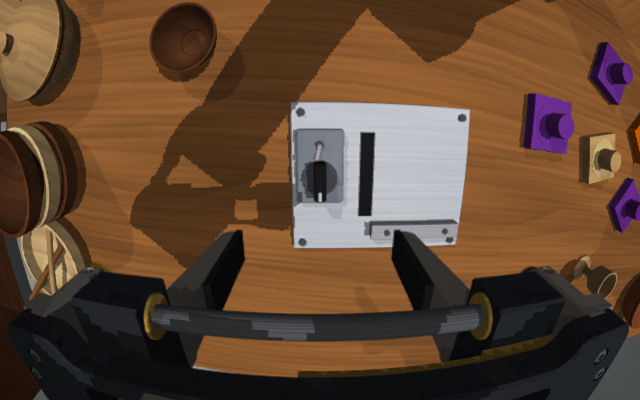

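The wrist view shows the wing at pixel (320,180), parallel to the image vertical. The side stop slot is at (367,175) and the fence at (412,230). I'll refine the jig pose and the wing's height and angle from this view.

```bash
cat >> h.py <<'E'
def wcloud(d,p,R):
    c=optics.get_calibration('wrist'); v,u=np.mgrid[0:400,0:640]
    a=np.stack([(u-c['cx'])/c['fx'],(v-c['cy'])/c['fy']],-1); th=np.linalg.norm(a,axis=-1)+1e-9
    r=np.concatenate([a*(np.tan(th)/th)[...,None],np.ones_like(th)[...,None]],-1)*d[...,None]
    T=np.array(c['T_tool_cam']); return (r@T[:3,:3].T+T[:3,3])@R.T+p
E
python3 - <<'E'
from h import *
z=np.load('w1.npz'); d,p,R=z['d'],z['p'],z['R']; im=cv2.imread('pics/w1.png'); hsv=cv2.cvtColor(im,cv2.COLOR_BGR2HSV)
C=wcloud(d,p,R)
print('bed z',np.median(C[120:200,390:440,2]),'housing',np.median(C[135:160,303:310,2]))
print('col320 z',C[140:210:4,320].round(3).tolist())
roi=np.zeros(d.shape,bool); roi[120:215,295:345]=1
w=roi&(C[...,2]>.056)&(d>0); 
W=C[w]; print('wing n',w.sum(),'zmax',np.percentile(W[:,2],[50,90,98]),cv2.minAreaRect((W[:,:2]*1000).astype(np.float32)))
dark=roi&(hsv[...,2]<28); print('dark',dark.sum())
v,u=np.nonzero(biggest(dark)); X=wrist_px(np.c_[u,v],.07,p,R)[:,:2]; print(cv2.minAreaRect((X*1000).astype(np.float32)))
m=(hsv[...,1]<60)&(hsv[...,2]>90); m[:95]=0;m[255:]=0;m[:,:285]=0;m[:,480:]=0
m=biggest(m); cs,_=cv2.findContours(m.astype(np.uint8),cv2.RETR_EXTERNAL,cv2.CHAIN_APPROX_NONE); c=max(cs,key=cv2.contourArea)[:,0]
print('plate',cv2.minAreaRect((wrist_px(c,.016,p,R)[:,:2]*1000).astype(np.float32)), CEN)
s=np.zeros(d.shape,bool); s[125:225,352:380]=1; s&=hsv[...,2]<60
v,u=np.nonzero(biggest(s)); r=cv2.minAreaRect((wrist_px(np.c_[u,v],.016,p,R)[:,:2]*1000).astype(np.float32)); print('slot',r,'pred centre',jig(10,-57))
E
```

```text
bed z 0.014889334319945033 housing 0.02891459212649064
col320 z [[0.536, -0.247, 0.029], [0.54, -0.247, 0.034], [0.545, -0.246, 0.035], [0.55, -0.246, 0.033], [0.555, -0.245, 0.029], [0.558, -0.245, 0.039], [0.559, -0.245, 0.058], [0.563, -0.245, 0.06], [0.567, -0.244, 0.061], [0.572, -0.244, 0.06], [0.576, -0.243, 0.06], [0.581, -0.243, 0.06], [0.586, -0.242, 0.06], [0.59, -0.242, 0.059], [0.594, -0.242, 0.062], [0.599, -0.241, 0.061], [0.618, -0.239, 0.015], [0.623, -0.239, 0.015]]
wing n 520 zmax [0.05951993 0.0605869  0.06133153] ((580.770751953125, -243.52548217773438), (44.07910919189453, 14.533347129821777), 5.734134674072266)
dark 288
((575.6405639648438, -244.51429748535156), (41.527706146240234, 12.664092063903809), 5.68226432800293)
plate ((577.60546875, -163.99685668945312), (188.83139038085938, 229.04486083984375), 5.394059658050537) [ 0.5768 -0.1666]
slot ((575.1876831054688, -185.6967010498047), (105.1639633178711, 15.640036582946777), 5.595882415771484) pred centre [ 0.58381078 -0.18804409]
```

```bash
sed -i 's/^YAW=.*/YAW=np.deg2rad(5.5); CEN=np.array([.5775,-.1645])/' h.py
cat > knob.py <<'E'
from h import *
k=np.array([.5806,-.2437]); a=np.deg2rad(5.7)+np.pi/2
jaws.command_gripper(.05)
bot.move_straight([*k,.10],down(a),v=.12)
print('hit',bot.move_straight([*k,.038],v=.05,stop_force=6), telemetry.read_tcp_pos())
jaws.command_gripper(0); print('w',telemetry.read_gripper_width(),telemetry.read_wrist_force())
z=telemetry.read_tcp_pos()[2]
for s in (.3,.6,.9,1.2,1.24):
    bot.move_to([*k,z],down(a-s)); print(s,np.round(telemetry.read_wrist_force(),1),np.round(telemetry.read_moment(),2),round(telemetry.read_gripper_width(),4))
jaws.command_gripper(.05)
bot.move_straight([*k,.22],v=.2)
im,d,p,R=wsee('w2'); print(telemetry.read_t(),np.round(telemetry.read_joints(),2))
E
python3 knob.py
```

```text
hit False [ 0.58092534 -0.24393201  0.03849371]
w 0.013678347181852745 [-0.30295021 -0.1693116  -0.25770569]
0.3 [ 0.1 -1.  -0.5] [-0.02 -0.02  0.17] 0.0137
0.6 [-0.5  0.3  0.3] [-0.02 -0.02 -0.03] 0.0137
0.9 [ 0.3 -0.5 -0.1] [-0.06 -0.05 -0.17] 0.0139
1.2 [ 0.6  0.6 -0.6] [-0.16 -0.04 -0.16] 0.0136
1.24 [ 1.2  0.4 -0.5] [-0.08 -0.03  0.47] 0.014
12.2417 [-0.59  0.3   1.43  0.    1.42 -1.02]
```

View pics/w2.png

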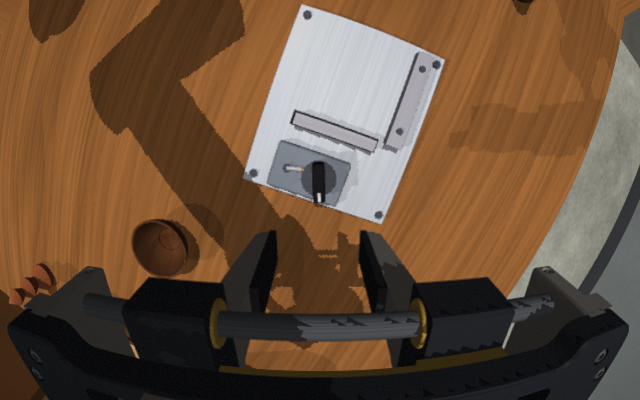

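The side stop has risen at (335,130) and the wing has turned over, so the knob has clicked. Next is the pale blank, with a close look from above before grasping.

```bash
cat > see.py <<'E'
from h import *
b=np.array([.491,.230]); yaw=np.deg2rad(16.5)
jaws.command_gripper(.085)
bot.move_to([*b,.2],down(yaw-np.pi/4)); print(np.round(telemetry.read_joints(),2))
im,d,p,R=wsee('w3'); C=wcloud(d,p,R)
near=(np.linalg.norm(C[...,:2]-b,axis=-1)<.035)&(d>0)
t=near&(C[...,2]>.043)&(C[...,2]<.06); print('boss',t.sum(),np.median(C[t][:,2]),cv2.minEnclosingCircle((C[t][:,:2]*1000).astype(np.float32)))
s=(np.linalg.norm(C[...,:2]-b,axis=-1)<.068)&(C[...,2]>.012)&(d>0)
s=biggest(s); S=C[s]; print('slab',np.median(S[:,2]),cv2.minAreaRect((S[:,:2]*1000).astype(np.float32)),telemetry.read_t())
cv2.imwrite('pics/w3m.png',np.where(s[...,None],im,im//2))
E
python3 see.py
```

```text
[ 0.21  0.09  1.71 -0.    1.35  0.71]
boss 885 0.050899891476638065 ((493.2213134765625, 234.26669311523438), 18.398706436157227)
slab 0.30899911472822456 ((495.8399658203125, 238.9111328125), (46.625953674316406, 134.53221130371094), 61.8037109375) 14.7167
```

View pics/w3m.png

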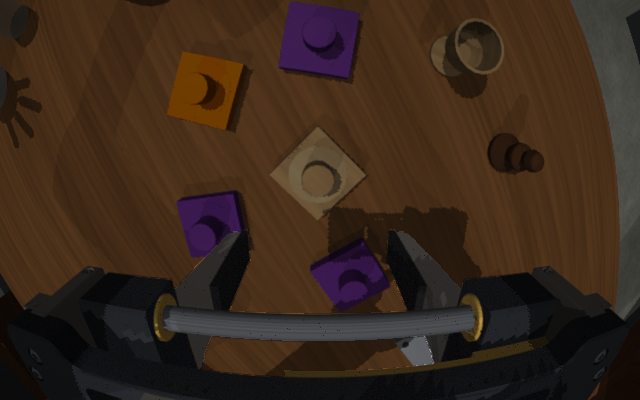

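The pale blank is centred at (318,175), diagonal to the image as planned, with its neighbours clear of the fingers. I'll fix its yaw, then grasp and lift.

```bash
cat > pick.py <<'E'
from h import *
z=np.load('w3.npz'); C=wcloud(z['d'],z['p'],z['R']); b=np.array([.4931,.2341])
s=biggest((np.linalg.norm(C[...,:2]-b,axis=-1)<.062)&(C[...,2]>.012)&(C[...,2]<.058)&(z['d']>0)); S=C[s]
r=cv2.minAreaRect((S[:,:2]*1000).astype(np.float32)); print(r)
yaw=np.deg2rad((r[2]+45)%90-45)
if abs(yaw-np.deg2rad(16.5))>.07: yaw=np.deg2rad(16.5)
g=yaw-np.pi/4; print('yaw',yaw)
bot.move_straight([*b,.08],down(g),v=.15)
print('hit',bot.move_straight([*b,.025],v=.06,stop_force=5),telemetry.read_tcp_pos())
jaws.command_gripper(0); print('w',telemetry.read_gripper_width())
bot.move_straight([*b,.15],v=.15)
n=jig(20,-10); f=YAW-np.pi/4
n0=jig(5,8); print('nest',n,'start',n0)
bot.move_to([*n0,.15],down(f)); print(telemetry.read_gripper_width(),np.round(telemetry.read_joints(),2))
bot.move_straight([*n0,.055],v=.15)
wsee('w4'); im,_=grab('side'); cv2.imwrite('pics/s4.png',im[110:230,230:390]); print(telemetry.read_t(),telemetry.read_wrist_force())
E
python3 pick.py
```

```text
((493.21942138671875, 234.0549774169922), (80.82195281982422, 81.14436340332031), 16.39978790283203)
yaw 0.2862302955331548
hit False [0.49354814 0.23420448 0.0254552 ]
w 0.03538672132521416
nest [ 0.5900348  -0.13817741] start [ 0.57337863 -0.12169796]
0.03546656226084516 [-0.41  0.24  1.63  0.    1.27  0.27]
20.7667 [ 0.02438276  0.48500361 -1.71836721]
```

View pics/w4.png

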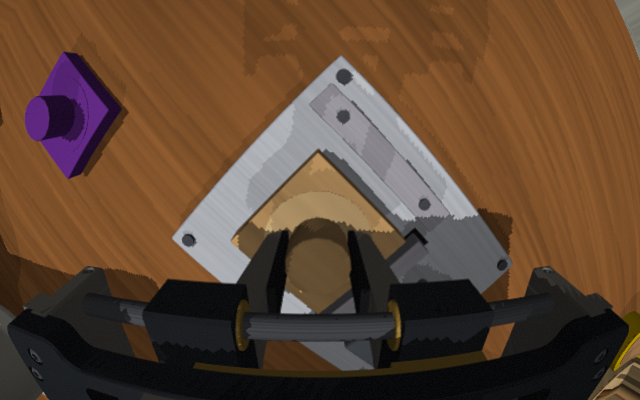

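The held blank at (320,235) is parallel to the fence and side stop, with a gap to both. I'll lower it onto the bed and push it into the corner with force guards.

```bash
cat >> h.py <<'E'
def st(t):
    f=np.array(telemetry.read_wrist_force()); p=np.array(telemetry.read_tcp_pos()); j=R2(-YAW)@(p[:2]-O)*1000
    print(t,'jig xy',j.round(1),'z',p[2].round(4),'F jig',(R2(-YAW)@f[:2]).round(1),f[2].round(1),'w',round(telemetry.read_gripper_width(),4),'t',round(telemetry.read_t(),1)); return p
E
cat > place.py <<'E'
from h import *
p=st('start')
print(bot.move_straight([p[0],p[1],.037],v=.03,stop_force=3)); p=st('down')
q=p.copy(); q[:2]+=R2(YAW)@[.025,0]; print(bot.move_straight(q,v=.02,stop_force=4)); p=st('x')
q=p.copy(); q[:2]+=R2(YAW)@[0,-.028]; print(bot.move_straight(q,v=.02,stop_force=5)); p=st('y')
bot.wait(.3); st('w')
E
python3 place.py
```

```text
start jig xy [6.2 7.5] z 0.0566 F jig [0.1 0.5] -1.7 w 0.0354 t 20.8
True
down jig xy [5.9 7.6] z 0.0406 F jig [0.3 0.8] 2.8 w 0.0355 t 21.3
True
x jig xy [6.4 7.7] z 0.0407 F jig [0.1 0.4] 3.3 w 0.0354 t 21.6
True
y jig xy [ 6.3 -8.8] z 0.0407 F jig [-0.1  0.8] 3.2 w 0.0359 t 22.5
w jig xy [ 6.4 -8.7] z 0.0407 F jig [-1.1 -0.9] 1.7 w 0.035 t 22.8
```

```bash
cat > push.py <<'E'
from h import *
p=st('a')
q=p.copy(); q[:2]+=R2(YAW)@[.02,.001]; print(bot.move_straight(q,v=.015,stop_force=6)); p=st('x')
q=p.copy(); q[:2]+=R2(YAW)@[.0,-.006]; print(bot.move_straight(q,v=.01,stop_force=6)); p=st('y')
bot.wait(.3); st('w'); wsee('w5')
E
python3 push.py
```

```text
a jig xy [ 6.4 -8.7] z 0.0407 F jig [-1.1 -0.9] 1.7 w 0.035 t 22.8
True
x jig xy [20.8 -7.9] z 0.0407 F jig [-0.8  0.1] 3.8 w 0.0357 t 23.7
True
y jig xy [20.8 -8.9] z 0.0408 F jig [0.3 1.3] 2.9 w 0.0353 t 24.1
w jig xy [20.8 -8.9] z 0.0408 F jig [-0.1 -0.4] 3.1 w 0.0353 t 24.4
```

Contact is at jig (20.8, -8.9), but a guarded stop relaxes the push. I'll build the load in small unguarded steps while reading the force.

```bash
cat > press.py <<'E'
from h import *
p=st('a'); f=down(YAW-np.pi/4)
for i in range(1,9):
    q=p.copy(); q[:2]+=R2(YAW)@[.0007*i,-.0007*i]; bot.move_straight(q,v=.01); bot.wait(.1)
    F=np.mean([R2(-YAW)@np.array(telemetry.read_wrist_force())[:2] for _ in range(1)],axis=0); st(i)
    print(q.tolist())
    if max(-F[0],F[1])>9 and min(-F[0],F[1])>5: break
E
python3 press.py
```

```text
a jig xy [20.8 -8.9] z 0.0408 F jig [-0.   0.3] 2.3 w 0.0352 t 24.4
1 jig xy [20.8 -8.9] z 0.0408 F jig [-2.5  2.9] 6.8 w 0.0354 t 24.8
[0.5914601029672379, -0.13763887728317747, 0.040806289244876726]
2 jig xy [20.8 -8.9] z 0.0408 F jig [-5.4  4.5] 10.1 w 0.0352 t 25.1
[0.5922239723328591, -0.13826856259527034, 0.040806289244876726]
3 jig xy [20.8 -8.9] z 0.0408 F jig [-8.1  7.3] 12.7 w 0.0355 t 25.5
[0.5929878416984803, -0.13889824790736321, 0.040806289244876726]
4 jig xy [20.8 -8.9] z 0.0407 F jig [-10.2  10.3] 15.9 w 0.0354 t 25.8
[0.5937517110641014, -0.13952793321945609, 0.040806289244876726]
```

Run:
```python
from h import *
bot.wait(1); st('hold'); im,d,p,R=wsee('w6'); s,_=grab('side')
a=cv2.resize(im[40:330,150:530],None,fx=2,fy=2)
b=cv2.resize(s[130:220,250:360],(330,270)); a[:270,-330:]=b; cv2.imwrite('pics/w6c.png',a)
st('end'); print(np.abs(telemetry.read_qd()).max())
```

```text
hold jig xy [20.8 -8.9] z 0.0408 F jig [-10.3   8.8] 14.8 w 0.0349 t 26.8
end jig xy [20.8 -8.9] z 0.0408 F jig [-10.8   9.7] 15.3 w 0.0355 t 26.9
0.0018406209274382083
```

View pics/w6c.png

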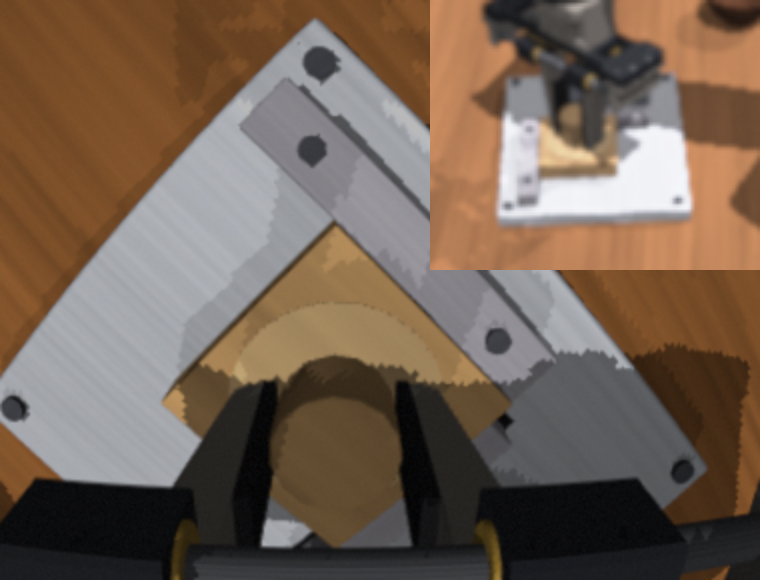

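The blank is flush along the fence edge, from (335,220) to (510,400) in the crop. Its right-hand corner sits at the side stop, it looks square, and the push is holding steady. Handing in.

```bash
python3 -c "
from h import *
hand_in()"
```

```text
the job is handed in; nothing more can be done
```

I turned the knob over and the side stop came up. The pale blank is now pressed into the corner, and I handed the job in at about 27 s with the grip and push still on. `hand_in()` gives no verdict, so I don't know the official result.

- **Knob:** I pinched the wing and turned it about 1.24 rad clockwise. The wrist picture afterwards showed the stop up and the wing turned. I didn't read the knob angle itself.
- **Blank:** I gripped it by the boss with the jaws on the jig's diagonal. It was then lowered to the bed and pushed onto the side stop and the fence.
- **Last checks:**
  - Push: it held steady for over a second at about 10 N towards the fence and 9–10 N towards the side stop, with about 15 N downwards.
  - Position and grip: the tool was at jig (20.8, -8.9) mm against a nest of (20, -10), with the fingers closed on the boss at 35 mm.
  - Picture: the blank looks square and flush on the fence. Its contact with the side stop is mostly hidden by the gripper, so I judged that from the force.
- **What went wrong:** the first guarded push in x stopped early on a false force reading, so I repeated it. The guarded stops also let the pressure go, so I built up the final push in small unguarded steps.
- **Bystanders:** I kept well away from the goblet, finial and bowl, but didn't measure their positions again at the end.

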